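# Set out the bench finds for the inventory photograph

## Robot

A 6-joint arm with a two-finger parallel gripper is mounted at the origin on the work surface. World frame = base frame: x ahead of the robot, y to its left, z up, the work surface at z = 0. Lengths are in m, angles in rad, forces in N, time in s.
With the tool pointing down it reaches from about 0.375 to 0.925 m from the base axis. Payload 5.7 kg.
Tool frame: the origin (TCP) lies midway between the tips of the shut fingers; the grasp point (between the pads) lies 19 mm behind it; z points along the fingers, y is the line along which they close (so a half turn about z gives the same grasp; the last joint's range is limited). The gripper opens to 88 mm and grips with 3 to 60 N. Pads are 20 mm wide; open, the fingers measure 115 mm over their backs; the gripper's body (75 mm by 178 mm) begins 61 mm behind the grasp point.
Start: joints at [-1.218, 0.359, 1.51, -0, 1.272, -0.115], TCP at [0.271, -0.536, 0.223] pointing down, gripper open.
Joint ranges: [-2.97, 2.97], [-1.01, 2.36], [0.21, 2.38], [-0.96, 4.11], [0.2, 2.71], [-2.98, 2.98]. Speed limits (rad/s): [2.39, 2.39, 3.14, 3.14, 3.14, 3.14].

## Interface

Orientations are given as a 3x3 rotation matrix whose columns are the frame's x, y, z axes.
In Python, from station import r gives the robot as it stands. The module is installed in compiled form; this text tells all that it offers.
- The arm moves only by the shell command python3 -m inch 'ROWS'. ROWS is JSON, a list of rows, each an object of numbers: "dx", "dy", "dz": the shift along the tool's x, y, z in m; "wx", "wy", "wz": the turn, a rotation vector about the tool's x, y, z in degrees; "claw": the opening, from 0 (shut) to 1 (fully open). In form: [{"dx": .., "dy": .., "dz": .., "wx": .., "wy": .., "wz": .., "claw": ..}, ...]. A call has 1 to 12 rows; each row is the pose to reach, as a shift and turn from the pose commanded when the call began, along the tool's axes at that moment; what a row does not reach only later rows make up. A row lasts 1/12 s, in which the tool goes at most 41.7 mm and 7.16 degrees, less where a joint would pass 70% of its speed; a pose out of reach is approached as far as the arm can. A call with a gripper value outside its range is refused whole. The fingers move at their own pace and stop on an object; the grip force is fixed at half the most. Time passes only in rows, so rows that repeat a pose let the fingers close. It gives the time, the measured TCP pose, the force, the opening and the grip force at its end, in the units of the state.
- r.observe(): the state, without advancing time (a new reading comes with each control period).
- r.get_image(name): name is "scene" or "top"; returns (picture, depth): 480x640x3 uint8, blue, green, red; 480x640 float32, m along the optical axis (not along the pixel's ray), 0 where there is no reading.
- r.camera_info(name): a dict with "fx", "fy", "cx", "cy" (pixels), "extrinsics" (4x4, takes a point from world to camera coordinates). Camera axes: x right, y down, z forward; pixel columns grow to the right and rows downward; lengths in m; the calibration is good to about 2 mm. A picture is of the moment at which its call begins. camera_info takes no time and is no camera call.
- r.finish_job(): hands the job in; it is judged then, once.
Trained networks look in the newest picture that a camera, given by its name, has taken for a name from the list of things; names that differ only in an ending like _2 or _b are one class to them, and where a whole thing is asked for, a point or a joint stands for the part that bears it (a point fixed in the world has none). Each returns a list of dicts, best first, with "confidence" (0 to 1); they miss things now and then, are a little off and sometimes report something else, mostly with a low value. They report only what shows in the picture. A call takes as long as a camera call. They do not tell look-alikes from the thing itself.
- r.outline_of(thing, camera): "mask" (480x640 bool, what is visible of it).
- r.tip_of(thing, camera): "location" ([x, y, z] in m, in world coordinates, good to about 4 mm: a listed point, or the origin of a listed thing).
The state is a dict: "time_s": time; "joints": joint angles; "qd": joint speeds; "joint_efforts": joint torques, N m; "ee_pos": TCP position; "tcp_rot": TCP orientation; "wrist_force": force on the tool from outside, world axes, zero at the start; "wrist_torque": the same for the moment, N m; "opening": finger opening in m; "finger_force": force on a finger pad.
Only numpy, scipy, OpenCV 4.12 (cv2) and the standard library are available. Lean on these libraries where they do the work, as an engineer would, in place of code of your own. Each camera call takes 0.05 s, during which the arm holds its last target. There are 200 camera calls.

## Task

Set out the finds for the inventory photograph: on the slate, seen from the robot, lay the lock plate in the middle, the long pin to its left and the short pin to its right, all lengthwise front to back, square with the slate and centred front to back, each pin halfway between the plate and that end of the slate. Stand the bell upright in the middle of the lock plate and the copper bowl upright in the middle of the wooden disc. Leave the tealight where it stands.

Things in the scene. Friction and masses are not known exactly. Their poses are not given: they have to be found in the camera images.
- slate: Target, fixed: flat grey slate tile, 130 (its x, front to back) x 210 (its y, left to right) x 8 mm thick. Origin: centre of its underside; z up; its +y end is its left end seen from the robot (turned at most 0.3 rad). Plate and pins lie parallel to its x; the pins' places are 66.5 mm either side of its centre. It may lie left or right of the disc.
- round: Target, fixed: dark turned wooden disc lying on the bench, 100 mm across, 15 mm high, flat top. Origin: centre of its underside, z up.
- lock_plate: Loose: flat dark iron lock plate, 90 (its x) x 56 (its y) x 8 mm, about 0.31 kg, flat top with a small keyhole mark near the +x end. Origin: centre of its underside, z up. Either end may point away from the robot. Grasp across its 56 mm width.
- long_pin: Loose: lying beech shutter pin, 110 mm long (its x), square shank 18 x 18 mm with a head 28 mm wide (its y), 14 mm long, also 18 mm high, at the +x end; about 35 g. Origin: on the underside, at mid-length, z up. The head may point either way. Grasp across the shank at the middle.
- short_pin: Loose: the same kind of beech pin but 66 mm long, about 22 g. Origin: on the underside, at mid-length, x along the pin towards the head, z up. The head may point either way.
- bell: Loose: small bronze bell standing mouth down, 48 mm across the mouth, 80 mm high, about 0.3 kg; from 42 to 80 mm above its underside an upright round handle 18 mm thick, by which to lift it. Origin: centre of its underside, z up. On the plate its top is 96 mm above the bench, in the gripper's way when laying pins beside it.
- bowl: Loose: small open copper offering bowl, 62 mm outer diameter from 18 mm up to the rim at 42 mm, narrowing to a 42 mm foot, wall 4 mm, about 0.2 kg. Origin: centre of its underside, z up. Grasp across the outside below the rim.
- candle: Bystander, loose: tealight in a round amber glass, 38 mm across, 30 mm high, standing between the slate and the disc. Origin: centre of its underside. Not to be moved.
Mind the look-alikes: they are no part of the job. Leave any blue, green or purple look-alike of the bell alone.

How it is judged:
At the end, for the whole second after the job is handed in: Plate at slate centre, long pin 66.5 mm to its left, short pin 66.5 mm right (each within 15 mm both ways, within 0.2 rad of square), flat on the slate; bell within 12 mm of the plate's middle, bowl within 14 mm of the disc's; heights within 4 mm, upright within 0.1 rad, all at rest (x of lock_plate in the frame of slate between -0.015 and 0.015 m and y of lock_plate in the frame of slate between -0.015 and 0.015 m and z of lock_plate in the frame of slate between 0.004 and 0.012 m and angle between the x axis of each of lock_plate, long_pin, short_pin and the x axis of slate, either way round below 0.2 rad and angle between each of lock_plate, long_pin, short_pin, bell, bowl's own z axis and vertical below 0.1 rad and x of long_pin in the frame of slate between -0.015 and 0.015 m and y of long_pin in the frame of slate between 0.0515 and 0.0815 m and z of long_pin in the frame of slate between 0.004 and 0.012 m and x of short_pin in the frame of slate between -0.015 and 0.015 m and y of short_pin in the frame of slate between -0.0815 and -0.0515 m and z of short_pin in the frame of slate between 0.004 and 0.012 m and horizontal distance between bell and lock_plate below 0.012 m and z of bell in the frame of lock_plate between 0.004 and 0.012 m and horizontal distance between bowl and round below 0.014 m and z of bowl in the frame of round between 0.011 and 0.019 m and linear speed of each of lock_plate, long_pin, short_pin, bell, bowl below 0.02 m/s and angular speed of each of lock_plate, long_pin, short_pin, bell, bowl below 0.2 rad/s); the robot touches nothing.
It fails at once if the tealight is moved by more than 20 mm (distance of candle from where it was at the start of the episode above 0.02 m).
It also fails if it takes over 128 s, if anything falls off the work surface, if the arm or the gripper's body presses on something with over 40 N, if the wrist force passes 120 N, or if a joint passes its speed limit or range.

## Working session

There is one attempt and no reset: what is moved stays moved. The work goes in short steps, Python scripts to look and compute and a shell command to move; the robot and the scene stay as the last step left them, time stands still between calls to the robot, and variables do not carry over. Pictures are saved under pics/ and viewed, at most 14 in all, crops included, and the job is handed in when it is done.

```bash
mkdir -p pics; python3 - <<'E'
from station import r
import cv2,numpy as np
np.set_printoptions(precision=4,suppress=True)
for c in("top","scene"):
    p,d=r.get_image(c); cv2.imwrite(f"pics/{c}0.png",p); np.savez(f"{c}0.npz",p=p,d=d)
    i=r.camera_info(c); print(c,i["fx"],i["cx"],i["cy"]); print(np.array(i["extrinsics"]))
for t in "slate round lock_plate long_pin short_pin bell bowl candle".split():
    for c in("top","scene"):
        print(t,c,[(np.round(x["location"],3).tolist(),round(x["confidence"],2)) for x in r.tip_of(t,c)])
s=r.observe(); print(s["time_s"],s["ee_pos"],s["tcp_rot"],s["opening"])
E
```

```text
top 535.1522228121327 318.403413653263 240.55681896568933
[[-0.0192 -0.9997  0.0171 -0.0046]
 [-0.9991  0.0186 -0.0375  0.5143]
 [ 0.0372 -0.0178 -0.9991  1.1677]
 [ 0.      0.      0.      1.    ]]
scene 515.5185659820854 327.9850688065187 240.45876897388214
[[ 0.7697  0.6382  0.0159 -0.4071]
 [ 0.4941 -0.5799 -0.6477 -0.2191]
 [-0.4042  0.5064 -0.7617  1.2649]
 [ 0.      0.      0.      1.    ]]
slate top [([0.658, -0.167, -0.003], 0.58)]
slate scene [([0.654, -0.166, 0.003], 0.68)]
round top []
round scene [([0.649, 0.168, 0.002], 0.65)]
lock_plate top [([0.427, 0.319, -0.0], 0.7)]
lock_plate scene [([0.421, 0.321, -0.001], 0.74), ([0.452, 0.169, -0.004], 0.73)]
long_pin top [([0.437, 0.009, 0.0], 0.64), ([0.582, 0.007, -0.0], 0.21)]
long_pin scene [([0.443, 0.008, -0.001], 0.8)]
short_pin top [([0.443, -0.34, 0.003], 0.88)]
short_pin scene [([0.446, -0.344, 0.001], 0.78)]
bell top [([0.453, 0.166, -0.001], 0.93), ([0.512, 0.088, -0.001], 0.93), ([0.377, 0.209, 0.001], 0.87), ([0.395, 0.088, 0.004], 0.61)]
bell scene [([0.514, 0.088, 0.003], 0.85), ([0.454, 0.166, -0.004], 0.82), ([0.374, 0.208, -0.001], 0.76), ([0.393, 0.09, 0.003], 0.75)]
bowl top [([0.432, -0.162, -0.002], 0.81)]
bowl scene [([0.429, -0.157, -0.002], 0.96)]
candle top [([0.58, 0.007, -0.003], 0.79)]
candle scene [([0.578, 0.003, -0.004], 0.84)]
0.9 [ 0.2705 -0.5355  0.2226] [[ 0.8926  0.4509 -0.    ]
 [ 0.4509 -0.8926  0.0001]
 [-0.     -0.0001 -1.    ]] 0.08760259396171695
```

View pics/top0.png

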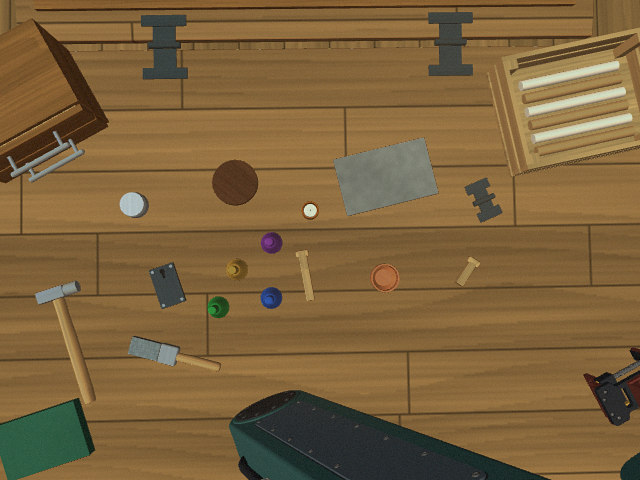

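View pics/scene0.png

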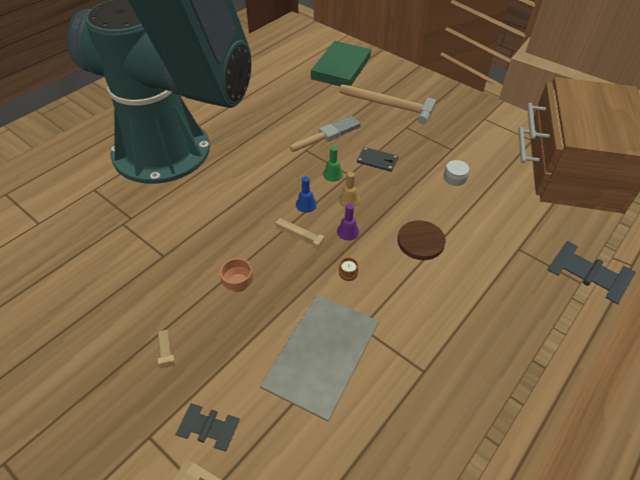

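The top view shows the slate at about (386,177), the disc at (235,183), the tealight at (310,211), the plate at (167,285) and the bowl at (385,278). The long pin is at (306,276) and the short pin at (468,271). The genuine bronze bell is at (236,269), with purple, blue and green look-alikes around it. Next I'll measure exact centres and yaws.

```bash
cat > h.py <<'E'
from station import r
import cv2,numpy as np
np.set_printoptions(precision=4,suppress=True)
def toworld(uv,z,cam):
    i=r.camera_info(cam);E=np.array(i["extrinsics"]);R,t=E[:3,:3],E[:3,3]
    uv=np.asarray(uv,float).reshape(-1,2)
    ray=np.c_[(uv[:,0]-i["cx"])/i["fx"],(uv[:,1]-i["cy"])/i["fy"],np.ones(len(uv))]@R
    o=-R.T@t
    return (o+ray*((z-o[2])/ray[:,2])[:,None])[:,:2]
def rect(thing,z,cam="top",near=None,new=True):
    """centre, size(long,short) in mm, yaw deg of long axis, from outline on plane z"""
    if new: r.get_image(cam)
    out=[]
    for o in r.outline_of(thing,cam):
        cs,_=cv2.findContours(o["mask"].astype(np.uint8),cv2.RETR_EXTERNAL,cv2.CHAIN_APPROX_NONE)
        if not cs: continue
        c=max(cs,key=cv2.contourArea)
        w=toworld(c[:,0],z,cam)
        (cx,cy),(a,b),th=cv2.minAreaRect((w*1000).astype(np.float32))
        if a<b: a,b,th=b,a,th+90
        th=(th+90)%180-90
        out.append((round(cx/1000,4),round(cy/1000,4),round(a),round(b),round(th,1),round(o["confidence"],2)))
    return out
def go(x,y,z,yaw=None):
    """rows' shift from the present pose to world TCP x,y,z and tool-x yaw (deg)"""
    s=r.observe();R=np.array(s["tcp_rot"]);p=np.array(s["ee_pos"])
    d=R.T@(np.array([x,y,z])-p); y0=np.degrees(np.arctan2(R[1,0],R[0,0]))
    w=0 if yaw is None else ((y0-yaw)+180)%360-180
    print("t",round(s["time_s"],2),"dx %.4f dy %.4f dz %.4f wz %.1f"%(*d,w),"yaw0 %.1f"%y0,"tilt",R[:2,2])
E
python3 - <<'E'
from h import *
for t,z in dict(slate=.008,round=.015,lock_plate=.008,long_pin=.018,short_pin=.018,bell=0,bowl=.042,candle=.03).items():
    for c in("top","scene"): print(t,c,rect(t,z,c))
E
```

```text
slate top [(0.6548, -0.165, 210, 132, -76.8, 0.59)]
slate scene [(0.6528, -0.1693, 212, 132, -76.6, 0.9)]
round top [(0.6459, 0.1673, 98, 97, 89.1, 0.91)]
round scene [(0.6459, 0.1605, 109, 98, -55.3, 0.69)]
lock_plate top [(0.4234, 0.3181, 91, 57, 19.1, 0.65)]
lock_plate scene [(0.4214, 0.3131, 92, 68, 19.7, 0.7)]
long_pin top [(0.4408, 0.0176, 110, 27, 5.7, 0.6)]
long_pin scene [(0.4399, 0.0074, 113, 33, 10.1, 0.78), (0.647, 0.1583, 108, 98, -55.3, 0.17)]
short_pin top [(0.4407, -0.3353, 67, 27, -38.6, 0.63), (0.4401, 0.0126, 108, 26, 11.7, 0.3)]
short_pin scene [(0.443, -0.3419, 73, 27, -39.4, 0.77)]
bell top [(0.3734, 0.2093, 46, 44, -0.7, 0.85), (0.5121, 0.0895, 45, 45, 62.4, 0.79), (0.455, 0.1676, 46, 44, 88.9, 0.64), (0.3907, 0.0925, 46, 44, -1.0, 0.64)]
bell scene [(0.4269, 0.1949, 110, 46, -51.1, 0.95), (0.3649, 0.1161, 113, 45, -49.4, 0.88), (0.3496, 0.2421, 126, 46, -60.6, 0.83), (0.4887, 0.1119, 103, 47, -49.6, 0.68), (0.4328, -0.3382, 78, 29, -38.3, 0.34)]
bowl top [(0.4323, -0.1536, 62, 60, 88.8, 0.86)]
bowl scene [(0.4368, -0.1624, 79, 60, -42.6, 0.7)]
candle top [(0.5799, 0.003, 35, 35, -1.0, 0.75)]
candle scene [(0.5846, -0.0082, 55, 36, -57.6, 0.91)]
```

```bash
python3 -c "
from h import *
go(.442,-.3385,.09,-39); go(.442,-.3385,.006,-39)"
```

```text
t 2.5 dx 0.2419 dy -0.0985 dz 0.1326 wz 65.8 yaw0 26.8 tilt [-0.      0.0002]
t 2.5 dx 0.2419 dy -0.0985 dz 0.2166 wz 65.8 yaw0 26.8 tilt [-0.      0.0002]
```

```bash
python3 -m inch '[{"dx":0.242,"dy":-0.0985,"dz":0.13,"wz":66,"claw":1},{"dx":0.242,"dy":-0.0985,"dz":0.13,"wz":66,"claw":1},{"dx":0.242,"dy":-0.0985,"dz":0.13,"wz":66,"claw":1},{"dx":0.242,"dy":-0.0985,"dz":0.13,"wz":66,"claw":1},{"dx":0.242,"dy":-0.0985,"dz":0.13,"wz":66,"claw":1},{"dx":0.242,"dy":-0.0985,"dz":0.13,"wz":66,"claw":1},{"dx":0.242,"dy":-0.0985,"dz":0.13,"wz":66,"claw":0.6},{"dx":0.242,"dy":-0.0985,"dz":0.13,"wz":66,"claw":0.6},{"dx":0.242,"dy":-0.0985,"dz":0.13,"wz":66,"claw":0.6},{"dx":0.242,"dy":-0.0985,"dz":0.13,"wz":66,"claw":0.6},{"dx":0.242,"dy":-0.0985,"dz":0.13,"wz":66,"claw":0.6},{"dx":0.242,"dy":-0.0985,"dz":0.13,"wz":66,"claw":0.6}]'; python3 -c "
from h import *
go(.442,-.3385,.006,-39)
for c in('top','scene'):
  p,d=r.get_image(c); cv2.imwrite('pics/%s1.png'%c,p)
for k in range(4): print(rect('slate',.008),rect('round',.015))
"
```

```text
t 2.5 dx 0.2419 dy -0.0985 dz 0.2166 wz 65.8 yaw0 26.8 tilt [-0.      0.0002]
[(0.655, -0.1656, 213, 132, -77.0, 0.65)] [(0.6459, 0.1662, 100, 99, 44.0, 0.87), (0.4395, -0.3396, 67, 30, -29.5, 0.61)]
[(0.6554, -0.1674, 216, 133, -77.0, 0.61)] [(0.6459, 0.1673, 98, 98, 44.3, 0.87), (0.4543, 0.1651, 45, 44, -64.3, 0.59)]
[(0.4388, 0.017, 111, 28, 6.4, 0.75), (0.6544, -0.1653, 212, 132, -76.8, 0.59)] [(0.6459, 0.1662, 97, 96, -0.9, 0.98)]
[(0.6538, -0.1659, 212, 131, -77.1, 0.65)] [(0.6459, 0.1673, 98, 97, 89.1, 0.55)]schema error: expected keys dx, dy, dz, wx, wy, wz, claw
```

View pics/scene1.png

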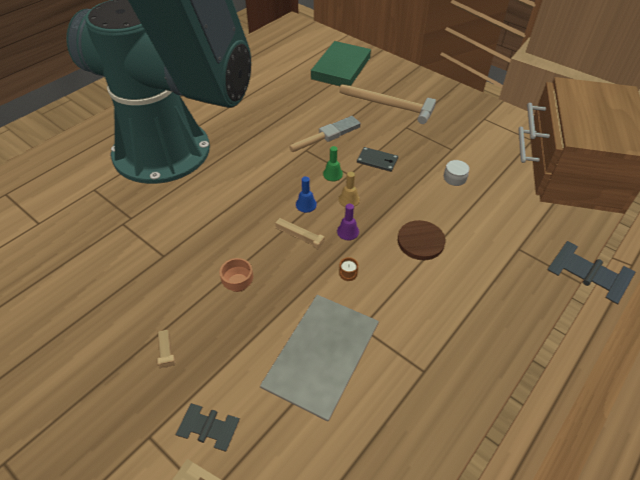

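The picture is unchanged because the call was refused: every row needs all seven keys.

```bash
python3 -m inch '[{"dx":0.242,"dy":-0.0985,"dz":0.13,"wx":0,"wy":0,"wz":66,"claw":1},{"dx":0.242,"dy":-0.0985,"dz":0.13,"wx":0,"wy":0,"wz":66,"claw":1},{"dx":0.242,"dy":-0.0985,"dz":0.13,"wx":0,"wy":0,"wz":66,"claw":1},{"dx":0.242,"dy":-0.0985,"dz":0.13,"wx":0,"wy":0,"wz":66,"claw":1},{"dx":0.242,"dy":-0.0985,"dz":0.13,"wx":0,"wy":0,"wz":66,"claw":1},{"dx":0.242,"dy":-0.0985,"dz":0.13,"wx":0,"wy":0,"wz":66,"claw":0.6},{"dx":0.242,"dy":-0.0985,"dz":0.13,"wx":0,"wy":0,"wz":66,"claw":0.6},{"dx":0.242,"dy":-0.0985,"dz":0.13,"wx":0,"wy":0,"wz":66,"claw":0.6},{"dx":0.242,"dy":-0.0985,"dz":0.13,"wx":0,"wy":0,"wz":66,"claw":0.6},{"dx":0.242,"dy":-0.0985,"dz":0.13,"wx":0,"wy":0,"wz":66,"claw":0.6},{"dx":0.242,"dy":-0.0985,"dz":0.13,"wx":0,"wy":0,"wz":66,"claw":0.6},{"dx":0.242,"dy":-0.0985,"dz":0.13,"wx":0,"wy":0,"wz":66,"claw":0.6}]'; python3 -c "
from h import *
go(.442,-.3385,.006,-39)
p,d=r.get_image('scene'); cv2.imwrite('pics/scene2.png',cv2.resize(p[230:430,40:340],None,fx=2,fy=2))
"
```

```text
time_s: 4.4
ee_pos: [0.4423, -0.3385, 0.0927]
tcp_rot: [[0.776, -0.63, 0.0], [-0.63, -0.776, -0.0], [0.0, 0.0, -1.0]]
wrist_force: [-0.2, -1.1, -0.3]
opening: 0.0529
finger_force: 0.0
t 4.4 dx -0.0002 dy 0.0001 dz 0.0867 wz -0.1 yaw0 -39.1 tilt [ 0.0001 -0.0001]
```

View pics/scene2.png

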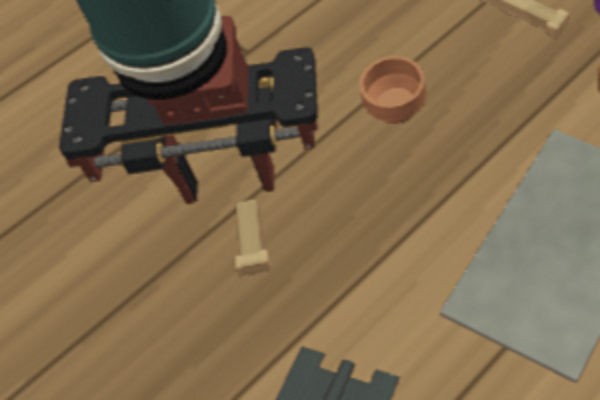

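The gripper (crop about (190,170)) hangs above the short pin (250,235) with the fingers either side of it. I'll go down, grip and lift.

```bash
python3 -m inch '[{"dx":0,"dy":0,"dz":0.03,"wx":0,"wy":0,"wz":0,"claw":0.6},{"dx":0,"dy":0,"dz":0.06,"wx":0,"wy":0,"wz":0,"claw":0.6},{"dx":0,"dy":0,"dz":0.087,"wx":0,"wy":0,"wz":0,"claw":0.6},{"dx":0,"dy":0,"dz":0.087,"wx":0,"wy":0,"wz":0,"claw":0.6},{"dx":0,"dy":0,"dz":0.087,"wx":0,"wy":0,"wz":0,"claw":0},{"dx":0,"dy":0,"dz":0.087,"wx":0,"wy":0,"wz":0,"claw":0},{"dx":0,"dy":0,"dz":0.087,"wx":0,"wy":0,"wz":0,"claw":0},{"dx":0,"dy":0,"dz":0.087,"wx":0,"wy":0,"wz":0,"claw":0},{"dx":0,"dy":0,"dz":0.087,"wx":0,"wy":0,"wz":0,"claw":0},{"dx":0,"dy":0,"dz":0.087,"wx":0,"wy":0,"wz":0,"claw":0},{"dx":0,"dy":0,"dz":0.06,"wx":0,"wy":0,"wz":0,"claw":0},{"dx":0,"dy":0,"dz":0.03,"wx":0,"wy":0,"wz":0,"claw":0}]'; python3 -c "
from h import *
go(.6692,-.2317,.05,13.2)"
```

```text
time_s: 5.45
ee_pos: [0.4407, -0.3371, 0.062]
tcp_rot: [[0.775, -0.632, -0.003], [-0.632, -0.775, 0.003], [-0.005, -0.0, -1.0]]
wrist_force: [0.3, 0.1, -0.2]
opening: 0.0179
finger_force: 29.8
t 5.45 dx 0.1105 dy -0.2261 dz 0.0116 wz -52.4 yaw0 -39.2 tilt [-0.0032  0.0032]
```

```bash
python3 -m inch '[{"dx":0.11,"dy":-0.226,"dz":0.01,"wx":0,"wy":0,"wz":-52.4,"claw":0},{"dx":0.11,"dy":-0.226,"dz":0.01,"wx":0,"wy":0,"wz":-52.4,"claw":0},{"dx":0.11,"dy":-0.226,"dz":0.01,"wx":0,"wy":0,"wz":-52.4,"claw":0},{"dx":0.11,"dy":-0.226,"dz":0.01,"wx":0,"wy":0,"wz":-52.4,"claw":0},{"dx":0.11,"dy":-0.226,"dz":0.01,"wx":0,"wy":0,"wz":-52.4,"claw":0},{"dx":0.11,"dy":-0.226,"dz":0.01,"wx":0,"wy":0,"wz":-52.4,"claw":0},{"dx":0.11,"dy":-0.226,"dz":0.01,"wx":0,"wy":0,"wz":-52.4,"claw":0},{"dx":0.11,"dy":-0.226,"dz":0.01,"wx":0,"wy":0,"wz":-52.4,"claw":0},{"dx":0.11,"dy":-0.226,"dz":0.01,"wx":0,"wy":0,"wz":-52.4,"claw":0},{"dx":0.11,"dy":-0.226,"dz":0.01,"wx":0,"wy":0,"wz":-52.4,"claw":0},{"dx":0.11,"dy":-0.226,"dz":0.01,"wx":0,"wy":0,"wz":-52.4,"claw":0}]'; python3 -c "
from h import *
go(.6695,-.2313,.0145,13.1)
p,d=r.get_image('scene'); cv2.imwrite('pics/scene3.png',cv2.resize(p[230:430,150:450],None,fx=2,fy=2))"
```

```text
time_s: 6.37
ee_pos: [0.6697, -0.233, 0.0528]
tcp_rot: [[0.974, 0.227, -0.0], [0.227, -0.974, 0.0], [-0.0, -0.0, -1.0]]
wrist_force: [0.1, -0.9, -0.5]
opening: 0.0175
finger_force: 29.8
t 6.37 dx 0.0002 dy -0.0017 dz 0.0383 wz -0.0 yaw0 13.1 tilt [-0.0003  0.0001]
```

View pics/scene3.png

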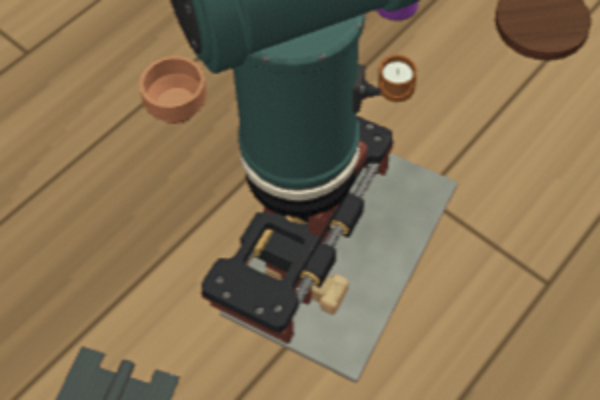

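The short pin is held above the right end of the slate, its head at crop (335,292). I'll lower it, release and lift.

```bash
python3 -m inch '[{"dx":0,"dy":-0.0017,"dz":0.02,"wx":0,"wy":0,"wz":0,"claw":0},{"dx":0,"dy":-0.0017,"dz":0.038,"wx":0,"wy":0,"wz":0,"claw":0},{"dx":0,"dy":-0.0017,"dz":0.0385,"wx":0,"wy":0,"wz":0,"claw":0},{"dx":0,"dy":-0.0017,"dz":0.0385,"wx":0,"wy":0,"wz":0,"claw":0},{"dx":0,"dy":-0.0017,"dz":0.0385,"wx":0,"wy":0,"wz":0,"claw":0.5},{"dx":0,"dy":-0.0017,"dz":0.0385,"wx":0,"wy":0,"wz":0,"claw":0.5},{"dx":0,"dy":-0.0017,"dz":0.0385,"wx":0,"wy":0,"wz":0,"claw":0.5},{"dx":0,"dy":-0.0017,"dz":0.0385,"wx":0,"wy":0,"wz":0,"claw":0.5},{"dx":0,"dy":-0.0017,"dz":0.01,"wx":0,"wy":0,"wz":0,"claw":0.5},{"dx":0,"dy":-0.0017,"dz":-0.03,"wx":0,"wy":0,"wz":0,"claw":0.5},{"dx":0,"dy":-0.0017,"dz":-0.07,"wx":0,"wy":0,"wz":0,"claw":1},{"dx":0,"dy":-0.0017,"dz":-0.07,"wx":0,"wy":0,"wz":0,"claw":1}]'; python3 -c "
from h import *
go(.4225,.318,.12,19)"
```

```text
time_s: 7.42
ee_pos: [0.675, -0.2334, 0.1319]
tcp_rot: [[0.973, 0.228, 0.013], [0.229, -0.974, -0.006], [0.011, 0.008, -1.0]]
wrist_force: [1.6, -1.1, 1.5]
opening: 0.0542
finger_force: 0.0
t 7.42 dx -0.1199 dy -0.5946 dz 0.0055 wz -5.8 yaw0 13.2 tilt [ 0.0128 -0.0057]
```

```bash
python3 -m inch '[{"dx":-0.119,"dy":-0.595,"dz":0,"wx":0,"wy":0,"wz":-5.8,"claw":1},{"dx":-0.119,"dy":-0.595,"dz":0,"wx":0,"wy":0,"wz":-5.8,"claw":1},{"dx":-0.119,"dy":-0.595,"dz":0,"wx":0,"wy":0,"wz":-5.8,"claw":1},{"dx":-0.119,"dy":-0.595,"dz":0,"wx":0,"wy":0,"wz":-5.8,"claw":1},{"dx":-0.119,"dy":-0.595,"dz":0,"wx":0,"wy":0,"wz":-5.8,"claw":1},{"dx":-0.119,"dy":-0.595,"dz":0,"wx":0,"wy":0,"wz":-5.8,"claw":1},{"dx":-0.119,"dy":-0.595,"dz":0,"wx":0,"wy":0,"wz":-5.8,"claw":1},{"dx":-0.119,"dy":-0.595,"dz":0,"wx":0,"wy":0,"wz":-5.8,"claw":1},{"dx":-0.119,"dy":-0.595,"dz":0,"wx":0,"wy":0,"wz":-5.8,"claw":1},{"dx":-0.119,"dy":-0.595,"dz":0,"wx":0,"wy":0,"wz":-5.8,"claw":1},{"dx":-0.119,"dy":-0.595,"dz":0,"wx":0,"wy":0,"wz":-5.8,"claw":1},{"dx":-0.119,"dy":-0.595,"dz":0,"wx":0,"wy":0,"wz":-5.8,"claw":1}]'; python3 -c "
from h import *
print(rect('short_pin',.026),rect('long_pin',.018),rect('long_pin',.018),rect('slate',.008))
go(.4225,.318,.11,19)"
```

```text
time_s: 8.42
ee_pos: [0.4614, 0.2254, 0.1231]
tcp_rot: [[0.946, 0.325, 0.001], [0.325, -0.946, 0.0], [0.001, -0.0, -1.0]]
wrist_force: [0.3, 0.1, -0.6]
opening: 0.0877
finger_force: 0.0
[(0.6666, -0.2263, 67, 28, 8.8, 0.86)] [] [(0.4389, 0.0166, 110, 27, 7.1, 0.66)] [(0.6544, -0.1662, 214, 134, -77.4, 0.64)]
t 8.82 dx -0.0076 dy -0.1035 dz 0.0127 wz -0.1 yaw0 18.9 tilt [ 0.0004 -0.0001]
```

```bash
python3 -m inch '[{"dx":-0.0076,"dy":-0.1035,"dz":0.03,"wx":0,"wy":0,"wz":0,"claw":1},{"dx":-0.0076,"dy":-0.1035,"dz":0.03,"wx":0,"wy":0,"wz":0,"claw":1},{"dx":-0.0076,"dy":-0.1035,"dz":0.03,"wx":0,"wy":0,"wz":0,"claw":1},{"dx":-0.0076,"dy":-0.1035,"dz":0.05,"wx":0,"wy":0,"wz":0,"claw":1},{"dx":-0.0076,"dy":-0.1035,"dz":0.08,"wx":0,"wy":0,"wz":0,"claw":1},{"dx":-0.0076,"dy":-0.1035,"dz":0.08,"wx":0,"wy":0,"wz":0,"claw":1},{"dx":-0.0076,"dy":-0.1035,"dz":0.08,"wx":0,"wy":0,"wz":0,"claw":1}]'; python3 -c "
from h import *
go(.4225,.318,.0025,19)
p,d=r.get_image('scene'); cv2.imwrite('pics/scene4.png',cv2.resize(p[80:280,250:550],None,fx=2,fy=2))"
```

```text
time_s: 9.4
ee_pos: [0.4209, 0.3175, 0.0417]
tcp_rot: [[0.946, 0.324, -0.003], [0.324, -0.946, -0.002], [-0.004, 0.001, -1.0]]
wrist_force: [0.2, -0.0, 0.2]
opening: 0.0877
finger_force: 0.0
t 9.4 dx 0.0018 dy 0.0000 dz 0.0392 wz -0.1 yaw0 18.9 tilt [-0.0034 -0.0019]
```

View pics/scene4.png

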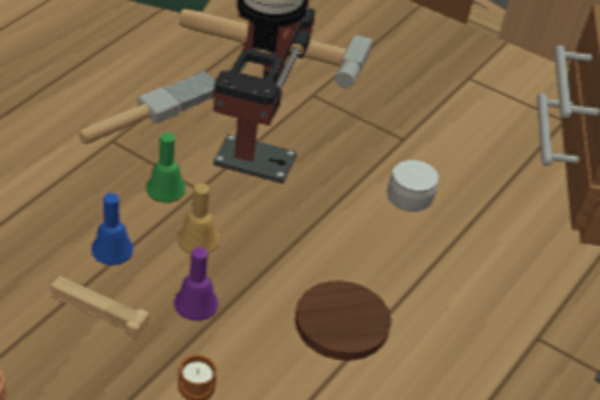

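The fingers straddle the plate at crop (255,158), and the body is clear of the green bell (167,165). I'll go down and grip.

```bash
python3 -m inch '[{"dx":0.001,"dy":0,"dz":0.025,"wx":0,"wy":0,"wz":0,"claw":1},{"dx":0.001,"dy":0,"dz":0.04,"wx":0,"wy":0,"wz":0,"claw":1},{"dx":0.001,"dy":0,"dz":0.04,"wx":0,"wy":0,"wz":0,"claw":1},{"dx":0.001,"dy":0,"dz":0.04,"wx":0,"wy":0,"wz":0,"claw":0},{"dx":0.001,"dy":0,"dz":0.04,"wx":0,"wy":0,"wz":0,"claw":0},{"dx":0.001,"dy":0,"dz":0.04,"wx":0,"wy":0,"wz":0,"claw":0},{"dx":0.001,"dy":0,"dz":0.04,"wx":0,"wy":0,"wz":0,"claw":0},{"dx":0.001,"dy":0,"dz":0.04,"wx":0,"wy":0,"wz":0,"claw":0},{"dx":0.001,"dy":0,"dz":0.04,"wx":0,"wy":0,"wz":0,"claw":0},{"dx":0.001,"dy":0,"dz":0.04,"wx":0,"wy":0,"wz":0,"claw":0}]'; python3 -c "
from h import *
go(.6545,-.1665,.15,13)"
```

```text
time_s: 10.28
ee_pos: [0.423, 0.3195, 0.0035]
tcp_rot: [[0.945, 0.326, 0.001], [0.326, -0.945, 0.0], [0.001, 0.0, -1.0]]
wrist_force: [0.2, -2.2, 7.5]
opening: 0.0554
finger_force: 30.0
t 10.28 dx 0.0606 dy 0.5350 dz -0.1464 wz 6.0 yaw0 19.0 tilt [0.0012 0.0003]
```

```bash
python3 -m inch '[{"dx":0,"dy":0,"dz":-0.02,"wx":0,"wy":0,"wz":0,"claw":0},{"dx":0,"dy":0,"dz":-0.05,"wx":0,"wy":0,"wz":0,"claw":0},{"dx":0,"dy":0,"dz":-0.09,"wx":0,"wy":0,"wz":0,"claw":0},{"dx":0,"dy":0,"dz":-0.13,"wx":0,"wy":0,"wz":0,"claw":0},{"dx":0.03,"dy":0.1,"dz":-0.13,"wx":0,"wy":0,"wz":6,"claw":0},{"dx":0.03,"dy":0.1,"dz":-0.13,"wx":0,"wy":0,"wz":6,"claw":0},{"dx":0.03,"dy":0.1,"dz":-0.13,"wx":0,"wy":0,"wz":6,"claw":0},{"dx":0.06,"dy":0.3,"dz":-0.13,"wx":0,"wy":0,"wz":6,"claw":0},{"dx":0.06,"dy":0.3,"dz":-0.13,"wx":0,"wy":0,"wz":6,"claw":0},{"dx":0.06,"dy":0.3,"dz":-0.13,"wx":0,"wy":0,"wz":6,"claw":0},{"dx":0.06,"dy":0.3,"dz":-0.13,"wx":0,"wy":0,"wz":6,"claw":0},{"dx":0.06,"dy":0.3,"dz":-0.13,"wx":0,"wy":0,"wz":6,"claw":0}]'; python3 -c "
from h import *
go(.6545,-.1665,.04,13)"
```

```text
time_s: 11.28
ee_pos: [0.5771, 0.0529, 0.1322]
tcp_rot: [[0.974, 0.225, -0.001], [0.225, -0.974, -0.0], [-0.001, -0.0, -1.0]]
wrist_force: [0.6, 0.3, -2.9]
opening: 0.0556
finger_force: 30.0
t 11.28 dx 0.0262 dy 0.2312 dz 0.0921 wz -0.0 yaw0 13.0 tilt [-0.0009 -0.0001]
```

```bash
python3 -m inch '[{"dx":0.026,"dy":0.231,"dz":0.01,"wx":0,"wy":0,"wz":0,"claw":0},{"dx":0.026,"dy":0.231,"dz":0.01,"wx":0,"wy":0,"wz":0,"claw":0},{"dx":0.026,"dy":0.231,"dz":0.01,"wx":0,"wy":0,"wz":0,"claw":0},{"dx":0.026,"dy":0.231,"dz":0.01,"wx":0,"wy":0,"wz":0,"claw":0},{"dx":0.026,"dy":0.231,"dz":0.01,"wx":0,"wy":0,"wz":0,"claw":0},{"dx":0.026,"dy":0.231,"dz":0.06,"wx":0,"wy":0,"wz":0,"claw":0},{"dx":0.026,"dy":0.231,"dz":0.092,"wx":0,"wy":0,"wz":0,"claw":0},{"dx":0.026,"dy":0.231,"dz":0.092,"wx":0,"wy":0,"wz":0,"claw":0},{"dx":0.026,"dy":0.231,"dz":0.092,"wx":0,"wy":0,"wz":0,"claw":0},{"dx":0.026,"dy":0.231,"dz":0.092,"wx":0,"wy":0,"wz":0,"claw":0}]'; python3 -c "
from h import *
go(.6545,-.1665,.0125,13)
p,d=r.get_image('scene'); cv2.imwrite('pics/scene5.png',cv2.resize(p[230:430,150:450],None,fx=2,fy=2))"
```

```text
time_s: 12.12
ee_pos: [0.6536, -0.1631, 0.0406]
tcp_rot: [[0.974, 0.225, -0.002], [0.225, -0.974, 0.001], [-0.001, -0.001, -1.0]]
wrist_force: [0.3, -0.6, -3.5]
opening: 0.0556
finger_force: 30.0
t 12.12 dx 0.0001 dy 0.0035 dz 0.0281 wz 0.0 yaw0 13.0 tilt [-0.0015  0.001 ]
```

View pics/scene5.png

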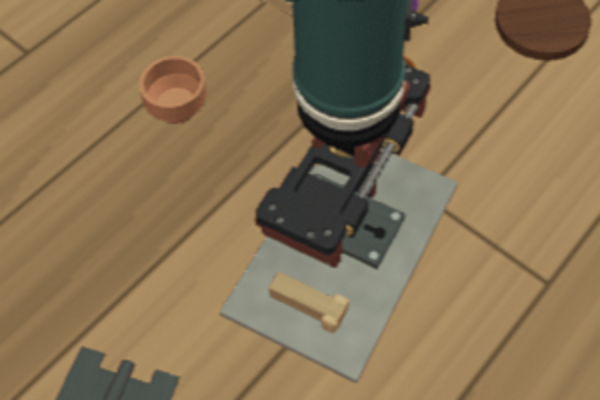

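The short pin lies at crop (310,298), square with the slate, and the plate is held over the slate's middle. I'll lower it and release.

```bash
python3 -m inch '[{"dx":0,"dy":0.0025,"dz":0.014,"wx":0,"wy":0,"wz":0,"claw":0},{"dx":0,"dy":0.0025,"dz":0.025,"wx":0,"wy":0,"wz":0,"claw":0},{"dx":0,"dy":0.0025,"dz":0.029,"wx":0,"wy":0,"wz":0,"claw":0},{"dx":0,"dy":0.0025,"dz":0.029,"wx":0,"wy":0,"wz":0,"claw":0},{"dx":0,"dy":0.0025,"dz":0.029,"wx":0,"wy":0,"wz":0,"claw":0.74},{"dx":0,"dy":0.0025,"dz":0.029,"wx":0,"wy":0,"wz":0,"claw":0.74},{"dx":0,"dy":0.0025,"dz":0.029,"wx":0,"wy":0,"wz":0,"claw":0.74},{"dx":0,"dy":0.0025,"dz":0.029,"wx":0,"wy":0,"wz":0,"claw":0.74},{"dx":0,"dy":0.0025,"dz":0,"wx":0,"wy":0,"wz":0,"claw":0.74},{"dx":0,"dy":0.0025,"dz":-0.04,"wx":0,"wy":0,"wz":0,"claw":0.74},{"dx":0,"dy":0.0025,"dz":-0.08,"wx":0,"wy":0,"wz":0,"claw":0.74},{"dx":0,"dy":0.0025,"dz":-0.08,"wx":0,"wy":0,"wz":0,"claw":0.6}]'; python3 -c "
from h import *
go(.4405,.012,.12,9.5)"
```

```text
time_s: 13.17
ee_pos: [0.6602, -0.1682, 0.1295]
tcp_rot: [[0.974, 0.225, 0.013], [0.225, -0.974, -0.005], [0.012, 0.008, -1.0]]
wrist_force: [1.7, -0.2, 0.5]
opening: 0.0613
finger_force: 0.0
t 13.17 dx -0.1736 dy -0.2251 dz 0.0057 wz 3.5 yaw0 13.0 tilt [ 0.0132 -0.0047]
```

```bash
python3 -m inch '[{"dx":-0.168,"dy":-0.226,"dz":0,"wx":0,"wy":0,"wz":3.5,"claw":0.6},{"dx":-0.168,"dy":-0.226,"dz":0,"wx":0,"wy":0,"wz":3.5,"claw":0.6},{"dx":-0.168,"dy":-0.226,"dz":0,"wx":0,"wy":0,"wz":3.5,"claw":0.6},{"dx":-0.168,"dy":-0.226,"dz":0,"wx":0,"wy":0,"wz":3.5,"claw":0.6},{"dx":-0.168,"dy":-0.226,"dz":0,"wx":0,"wy":0,"wz":3.5,"claw":0.6},{"dx":-0.168,"dy":-0.226,"dz":0,"wx":0,"wy":0,"wz":3.5,"claw":0.6},{"dx":-0.168,"dy":-0.226,"dz":0.04,"wx":0,"wy":0,"wz":3.5,"claw":0.6},{"dx":-0.168,"dy":-0.226,"dz":0.07,"wx":0,"wy":0,"wz":3.5,"claw":0.6},{"dx":-0.168,"dy":-0.226,"dz":0.08,"wx":0,"wy":0,"wz":3.5,"claw":0.6},{"dx":-0.168,"dy":-0.226,"dz":0.08,"wx":0,"wy":0,"wz":3.5,"claw":0.6}]'; python3 -c "
from h import *
go(.4405,.012,.0065,9.5)
print(rect('lock_plate',.016),rect('short_pin',.026))
p,d=r.get_image('scene'); cv2.imwrite('pics/scene6.png',cv2.resize(p[130:330,200:500],None,fx=2,fy=2))"
```

```text
time_s: 14.0
ee_pos: [0.4376, 0.0168, 0.0388]
tcp_rot: [[0.986, 0.166, -0.004], [0.166, -0.986, 0.001], [-0.004, -0.001, -1.0]]
wrist_force: [-1.1, -0.2, 0.4]
opening: 0.0528
finger_force: 0.0
t 14.0 dx 0.0022 dy 0.0053 dz 0.0323 wz 0.1 yaw0 9.6 tilt [-0.0045  0.0006]
[(0.652, -0.1643, 91, 60, 14.5, 0.82)] [(0.6664, -0.2272, 66, 26, 8.3, 0.55)]
```

View pics/scene6.png

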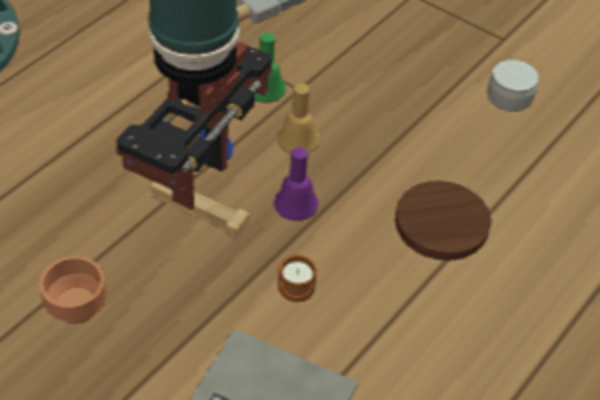

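The fingers straddle the long pin's shank at crop (195,195), clear of the blue bell. I'll go down and grip.

```bash
python3 -m inch '[{"dx":0.001,"dy":0.004,"dz":0.015,"wx":0,"wy":0,"wz":0,"claw":0.6},{"dx":0.001,"dy":0.004,"dz":0.031,"wx":0,"wy":0,"wz":0,"claw":0.6},{"dx":0.001,"dy":0.004,"dz":0.031,"wx":0,"wy":0,"wz":0,"claw":0.6},{"dx":0.001,"dy":0.004,"dz":0.031,"wx":0,"wy":0,"wz":0,"claw":0},{"dx":0.001,"dy":0.004,"dz":0.031,"wx":0,"wy":0,"wz":0,"claw":0},{"dx":0.001,"dy":0.004,"dz":0.031,"wx":0,"wy":0,"wz":0,"claw":0},{"dx":0.001,"dy":0.004,"dz":0.031,"wx":0,"wy":0,"wz":0,"claw":0},{"dx":0.001,"dy":0.004,"dz":0.031,"wx":0,"wy":0,"wz":0,"claw":0},{"dx":0.001,"dy":0.004,"dz":0.031,"wx":0,"wy":0,"wz":0,"claw":0},{"dx":0.001,"dy":0.004,"dz":0.031,"wx":0,"wy":0,"wz":0,"claw":0}]'; python3 -c "
from h import *
go(.6392,-.1015,.06,13)"
```

```text
time_s: 15.08
ee_pos: [0.4421, 0.0123, 0.0101]
tcp_rot: [[0.986, 0.165, 0.001], [0.165, -0.986, -0.0], [0.001, 0.0, -1.0]]
wrist_force: [-0.8, 1.1, 6.9]
opening: 0.0172
finger_force: 30.0
t 15.08 dx 0.1756 dy 0.1448 dz -0.0497 wz -3.5 yaw0 9.5 tilt [ 0.0007 -0.    ]
```

```bash
python3 -m inch '[{"dx":0,"dy":0,"dz":-0.04,"wx":0,"wy":0,"wz":0,"claw":0},{"dx":0,"dy":0,"dz":-0.08,"wx":0,"wy":0,"wz":0,"claw":0},{"dx":0,"dy":0,"dz":-0.1,"wx":0,"wy":0,"wz":0,"claw":0},{"dx":0.1756,"dy":0.1448,"dz":-0.1,"wx":0,"wy":0,"wz":-3.5,"claw":0},{"dx":0.1756,"dy":0.1448,"dz":-0.1,"wx":0,"wy":0,"wz":-3.5,"claw":0},{"dx":0.1756,"dy":0.1448,"dz":-0.1,"wx":0,"wy":0,"wz":-3.5,"claw":0},{"dx":0.1756,"dy":0.1448,"dz":-0.1,"wx":0,"wy":0,"wz":-3.5,"claw":0},{"dx":0.1756,"dy":0.1448,"dz":-0.1,"wx":0,"wy":0,"wz":-3.5,"claw":0},{"dx":0.1756,"dy":0.1448,"dz":-0.07,"wx":0,"wy":0,"wz":-3.5,"claw":0},{"dx":0.1756,"dy":0.1448,"dz":-0.035,"wx":0,"wy":0,"wz":-3.5,"claw":0},{"dx":0.1756,"dy":0.1448,"dz":-0.035,"wx":0,"wy":0,"wz":-3.5,"claw":0},{"dx":0.1756,"dy":0.1448,"dz":-0.035,"wx":0,"wy":0,"wz":-3.5,"claw":0}]'; python3 -c "
from h import *
go(.6392,-.1015,.0187,13)
p,d=r.get_image('scene'); cv2.imwrite('pics/scene7.png',cv2.resize(p[230:430,150:450],None,fx=2,fy=2))"
```

```text
time_s: 16.08
ee_pos: [0.6359, -0.1007, 0.0425]
tcp_rot: [[0.974, 0.225, -0.007], [0.225, -0.974, 0.002], [-0.006, -0.003, -1.0]]
wrist_force: [-0.3, -1.0, 0.5]
opening: 0.018
finger_force: 30.0
t 16.08 dx 0.0032 dy 0.0016 dz 0.0237 wz -0.0 yaw0 13.0 tilt [-0.0067  0.002 ]
```

View pics/scene7.png

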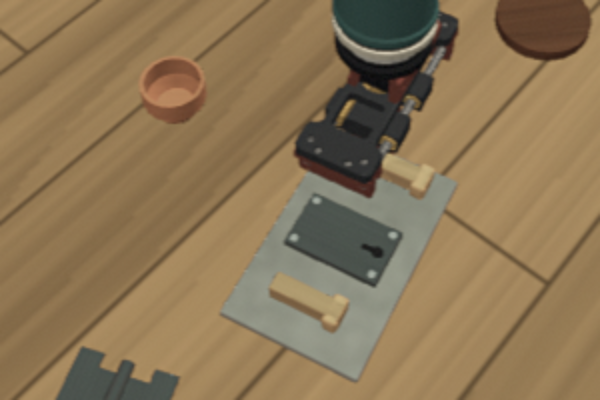

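The plate lies square at crop (343,238), and the long pin hangs over its place with its head at (420,178). I'll lower it and release.

```bash
python3 -m inch '[{"dx":0,"dy":0,"dz":0.014,"wx":0,"wy":0,"wz":0,"claw":0},{"dx":0,"dy":0,"dz":0.026,"wx":0,"wy":0,"wz":0,"claw":0},{"dx":0,"dy":0,"dz":0.0265,"wx":0,"wy":0,"wz":0,"claw":0},{"dx":0,"dy":0,"dz":0.0265,"wx":0,"wy":0,"wz":0,"claw":0},{"dx":0,"dy":0,"dz":0.0265,"wx":0,"wy":0,"wz":0,"claw":0.45},{"dx":0,"dy":0,"dz":0.0265,"wx":0,"wy":0,"wz":0,"claw":0.45},{"dx":0,"dy":0,"dz":0.0265,"wx":0,"wy":0,"wz":0,"claw":0.45},{"dx":0,"dy":0,"dz":0.0265,"wx":0,"wy":0,"wz":0,"claw":0.45},{"dx":0,"dy":0,"dz":0,"wx":0,"wy":0,"wz":0,"claw":0.45},{"dx":0,"dy":0,"dz":-0.04,"wx":0,"wy":0,"wz":0,"claw":0.45},{"dx":0,"dy":0,"dz":-0.08,"wx":0,"wy":0,"wz":0,"claw":0.45},{"dx":0,"dy":0,"dz":-0.1,"wx":0,"wy":0,"wz":0,"claw":0.5}]'; python3 -c "
from h import *
go(.454,.167,.14,13)
print(rect('candle',.03))"
```

```text
time_s: 17.13
ee_pos: [0.6411, -0.1021, 0.1495]
tcp_rot: [[0.974, 0.225, 0.006], [0.225, -0.974, -0.001], [0.005, 0.003, -1.0]]
wrist_force: [0.3, -0.6, -0.4]
opening: 0.0427
finger_force: 0.0
t 17.13 dx -0.1218 dy -0.3043 dz 0.0081 wz 0.0 yaw0 13.0 tilt [ 0.0056 -0.0014]
[(0.581, 0.004, 37, 32, -1.0, 0.72)]
```

```bash
python3 -m inch '[{"dx":-0.12,"dy":-0.303,"dz":0,"wx":0,"wy":0,"wz":0,"claw":0.5},{"dx":-0.12,"dy":-0.303,"dz":0,"wx":0,"wy":0,"wz":0,"claw":0.5},{"dx":-0.12,"dy":-0.303,"dz":0,"wx":0,"wy":0,"wz":0,"claw":0.5},{"dx":-0.12,"dy":-0.303,"dz":0,"wx":0,"wy":0,"wz":0,"claw":0.5},{"dx":-0.12,"dy":-0.303,"dz":0,"wx":0,"wy":0,"wz":0,"claw":0.5},{"dx":-0.12,"dy":-0.303,"dz":0,"wx":0,"wy":0,"wz":0,"claw":0.5},{"dx":-0.12,"dy":-0.303,"dz":0,"wx":0,"wy":0,"wz":0,"claw":0.5},{"dx":-0.12,"dy":-0.303,"dz":0,"wx":0,"wy":0,"wz":0,"claw":0.5},{"dx":-0.12,"dy":-0.303,"dz":0,"wx":0,"wy":0,"wz":0,"claw":0.5},{"dx":-0.12,"dy":-0.303,"dz":0.03,"wx":0,"wy":0,"wz":0,"claw":0.5},{"dx":-0.12,"dy":-0.303,"dz":0.04,"wx":0,"wy":0,"wz":0,"claw":0.5},{"dx":-0.12,"dy":-0.303,"dz":0.04,"wx":0,"wy":0,"wz":0,"claw":0.5}]'; python3 -c "
from h import *
r.get_image('scene');
for c in('top','scene'): print([np.round(x['location'],3).tolist() for x in r.tip_of('bell',c)])
go(.454,.1665,.046,13)
p,d=r.get_image('scene'); cv2.imwrite('pics/scene8.png',cv2.resize(p[100:300,220:520],None,fx=2,fy=2))
for t,z in(('lock_plate',.016),('long_pin',.026),('short_pin',.026)): print(t,rect(t,z))"
```

```text
time_s: 18.23
ee_pos: [0.4513, 0.1661, 0.1019]
tcp_rot: [[0.974, 0.226, -0.006], [0.226, -0.974, -0.001], [-0.006, -0.0, -1.0]]
wrist_force: [-1.2, 0.2, 0.2]
opening: 0.044
finger_force: 0.0
[[0.457, 0.166, -0.003], [0.509, 0.09, -0.003], [0.394, 0.087, 0.004]]
[[0.394, 0.09, 0.001], [0.513, 0.089, 0.001], [0.455, 0.17, -0.003], [0.375, 0.207, 0.0]]
t 18.38 dx 0.0000 dy -0.0002 dz 0.0586 wz -0.0 yaw0 13.0 tilt [-0.0005 -0.0001]
lock_plate [(0.6524, -0.1636, 91, 59, 12.6, 0.63)]
long_pin [(0.6366, -0.096, 112, 30, 8.4, 0.7)]
short_pin [(0.6654, -0.2279, 69, 28, 11.3, 0.61)]
```

View pics/scene8.png

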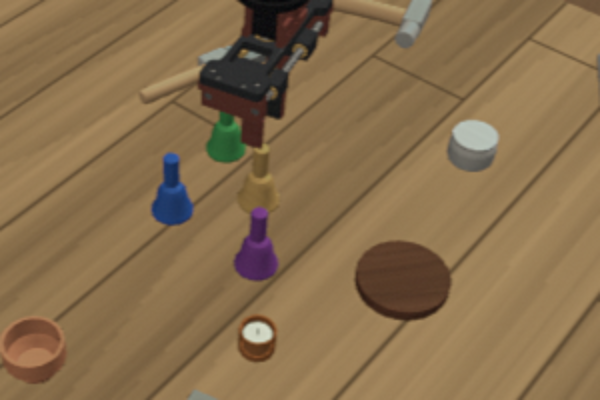

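The gripper is right above the bronze bell, crop (260,180), with the purple and green bells clear of the fingers. I'll go down and grip the handle.

```bash
python3 -m inch '[{"dx":0.001,"dy":0,"dz":0.02,"wx":0,"wy":0,"wz":0,"claw":0.5},{"dx":0.001,"dy":0,"dz":0.04,"wx":0,"wy":0,"wz":0,"claw":0.5},{"dx":0.001,"dy":0,"dz":0.058,"wx":0,"wy":0,"wz":0,"claw":0.5},{"dx":0.001,"dy":0,"dz":0.058,"wx":0,"wy":0,"wz":0,"claw":0.5},{"dx":0.001,"dy":0,"dz":0.058,"wx":0,"wy":0,"wz":0,"claw":0},{"dx":0.001,"dy":0,"dz":0.058,"wx":0,"wy":0,"wz":0,"claw":0},{"dx":0.001,"dy":0,"dz":0.058,"wx":0,"wy":0,"wz":0,"claw":0},{"dx":0.001,"dy":0,"dz":0.058,"wx":0,"wy":0,"wz":0,"claw":0},{"dx":0.001,"dy":0,"dz":0.058,"wx":0,"wy":0,"wz":0,"claw":0},{"dx":0.001,"dy":0,"dz":0.058,"wx":0,"wy":0,"wz":0,"claw":0},{"dx":0.001,"dy":0,"dz":0.058,"wx":0,"wy":0,"wz":0,"claw":0}]'; python3 -c "
from h import *
go(.653,-.1655,.14,13)"
```

```text
time_s: 19.65
ee_pos: [0.4555, 0.167, 0.0474]
tcp_rot: [[0.974, 0.225, 0.002], [0.225, -0.974, 0.0], [0.002, 0.0, -1.0]]
wrist_force: [-0.3, -1.0, 6.1]
opening: 0.0172
finger_force: 30.0
t 19.65 dx 0.1177 dy 0.3684 dz -0.0924 wz 0.0 yaw0 13.0 tilt [0.0016 0.0003]
```

```bash
python3 -m inch '[{"dx":0,"dy":0,"dz":-0.02,"wx":0,"wy":0,"wz":0,"claw":0},{"dx":0,"dy":0,"dz":-0.05,"wx":0,"wy":0,"wz":0,"claw":0},{"dx":0,"dy":0,"dz":-0.08,"wx":0,"wy":0,"wz":0,"claw":0},{"dx":0,"dy":0,"dz":-0.105,"wx":0,"wy":0,"wz":0,"claw":0},{"dx":0.006,"dy":0.02,"dz":-0.11,"wx":0,"wy":0,"wz":0,"claw":0},{"dx":0.016,"dy":0.05,"dz":-0.11,"wx":0,"wy":0,"wz":0,"claw":0},{"dx":0.027,"dy":0.085,"dz":-0.11,"wx":0,"wy":0,"wz":0,"claw":0},{"dx":0.038,"dy":0.12,"dz":-0.11,"wx":0,"wy":0,"wz":0,"claw":0},{"dx":0.05,"dy":0.155,"dz":-0.11,"wx":0,"wy":0,"wz":0,"claw":0},{"dx":0.061,"dy":0.19,"dz":-0.11,"wx":0,"wy":0,"wz":0,"claw":0},{"dx":0.072,"dy":0.225,"dz":-0.11,"wx":0,"wy":0,"wz":0,"claw":0},{"dx":0.083,"dy":0.26,"dz":-0.11,"wx":0,"wy":0,"wz":0,"claw":0}]'; python3 -m inch '[{"dx":0.01,"dy":0.03,"dz":0,"wx":0,"wy":0,"wz":0,"claw":0},{"dx":0.02,"dy":0.06,"dz":0,"wx":0,"wy":0,"wz":0,"claw":0},{"dx":0.028,"dy":0.085,"dz":0,"wx":0,"wy":0,"wz":0,"claw":0},{"dx":0.033,"dy":0.1,"dz":0,"wx":0,"wy":0,"wz":0,"claw":0},{"dx":0.0345,"dy":0.1075,"dz":0.005,"wx":0,"wy":0,"wz":0,"claw":0},{"dx":0.0345,"dy":0.1075,"dz":0.03,"wx":0,"wy":0,"wz":0,"claw":0},{"dx":0.0345,"dy":0.1075,"dz":0.06,"wx":0,"wy":0,"wz":0,"claw":0},{"dx":0.0345,"dy":0.1075,"dz":0.07,"wx":0,"wy":0,"wz":0,"claw":0},{"dx":0.0345,"dy":0.1075,"dz":0.07,"wx":0,"wy":0,"wz":0,"claw":0},{"dx":0.0345,"dy":0.1075,"dz":0.07,"wx":0,"wy":0,"wz":0,"claw":0}]'; python3 -c "
from h import *
go(.653,-.1655,.0645,13)
print([np.round(x['location'],3).tolist() for x in r.tip_of('bell','scene')])
p,d=r.get_image('scene'); cv2.imwrite('pics/scene9.png',cv2.resize(p[230:430,150:450],None,fx=2,fy=2))
print([np.round(x['location'],3).tolist() for x in r.tip_of('lock_plate','scene')])
print([np.round(x['location'],3).tolist() for x in r.tip_of('bell','scene')])"
```

```text
time_s: 20.65
ee_pos: [0.5941, -0.0692, 0.1561]
tcp_rot: [[0.974, 0.225, -0.001], [0.225, -0.974, 0.001], [-0.001, -0.001, -1.0]]
wrist_force: [0.1, 0.5, -3.0]
opening: 0.0171
finger_force: 30.0
time_s: 21.48
ee_pos: [0.651, -0.1638, 0.0861]
tcp_rot: [[0.974, 0.225, -0.002], [0.225, -0.974, 0.001], [-0.002, -0.002, -1.0]]
wrist_force: [0.5, 0.6, -2.0]
opening: 0.0179
finger_force: 30.0
t 21.48 dx 0.0016 dy 0.0021 dz 0.0215 wz 0.0 yaw0 13.0 tilt [-0.0023  0.0011]
[[0.515, 0.086, 0.0], [0.453, 0.167, -0.004], [0.374, 0.208, 0.001], [0.39, 0.09, 0.003]]
[[0.65, -0.163, 0.007]]
[[0.648, -0.161, 0.036], [0.513, 0.09, 0.004]]
```

View pics/scene9.png

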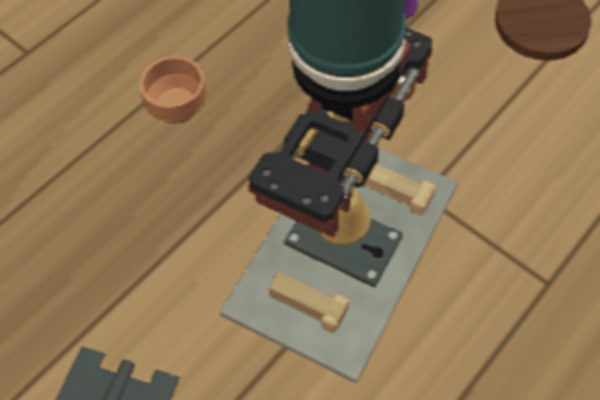

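The bell hangs over the plate's middle at crop (345,225), and both pins lie on the slate. I'll lower it and release.

```bash
python3 -m inch '[{"dx":0.001,"dy":0.001,"dz":0.01,"wx":0,"wy":0,"wz":0,"claw":0},{"dx":0.001,"dy":0.001,"dz":0.019,"wx":0,"wy":0,"wz":0,"claw":0},{"dx":0.001,"dy":0.001,"dz":0.023,"wx":0,"wy":0,"wz":0,"claw":0},{"dx":0.001,"dy":0.001,"dz":0.023,"wx":0,"wy":0,"wz":0,"claw":0},{"dx":0.001,"dy":0.001,"dz":0.023,"wx":0,"wy":0,"wz":0,"claw":0},{"dx":0.001,"dy":0.001,"dz":0.023,"wx":0,"wy":0,"wz":0,"claw":0.45},{"dx":0.001,"dy":0.001,"dz":0.023,"wx":0,"wy":0,"wz":0,"claw":0.45},{"dx":0.001,"dy":0.001,"dz":0.023,"wx":0,"wy":0,"wz":0,"claw":0.45},{"dx":0.001,"dy":0.001,"dz":0.023,"wx":0,"wy":0,"wz":0,"claw":0.45},{"dx":0.001,"dy":0.001,"dz":-0.01,"wx":0,"wy":0,"wz":0,"claw":0.45},{"dx":0.001,"dy":0.001,"dz":-0.04,"wx":0,"wy":0,"wz":0,"claw":0.45},{"dx":0.001,"dy":0.001,"dz":-0.07,"wx":0,"wy":0,"wz":0,"claw":0.45}]'; python3 -c "
from h import *
go(.4315,-.1555,.13,13)"
```

```text
time_s: 22.68
ee_pos: [0.6528, -0.1653, 0.1574]
tcp_rot: [[0.974, 0.225, -0.001], [0.225, -0.974, 0.001], [-0.001, -0.001, -1.0]]
wrist_force: [1.1, -0.4, 0.3]
opening: 0.039
finger_force: 0.0
t 22.68 dx -0.2134 dy -0.0593 dz 0.0276 wz 0.0 yaw0 13.0 tilt [-0.0011  0.0005]
```

```bash
python3 -m inch '[{"dx":-0.2134,"dy":-0.0593,"dz":0,"wx":0,"wy":0,"wz":0,"claw":0.45},{"dx":-0.2134,"dy":-0.0593,"dz":0,"wx":0,"wy":0,"wz":0,"claw":0.45},{"dx":-0.2134,"dy":-0.0593,"dz":0,"wx":0,"wy":0,"wz":0,"claw":1},{"dx":-0.2134,"dy":-0.0593,"dz":0,"wx":0,"wy":0,"wz":0,"claw":1},{"dx":-0.2134,"dy":-0.0593,"dz":0,"wx":0,"wy":0,"wz":0,"claw":1},{"dx":-0.2134,"dy":-0.0593,"dz":0,"wx":0,"wy":0,"wz":0,"claw":1},{"dx":-0.2134,"dy":-0.0593,"dz":0.04,"wx":0,"wy":0,"wz":0,"claw":1},{"dx":-0.2134,"dy":-0.0593,"dz":0.07,"wx":0,"wy":0,"wz":0,"claw":1},{"dx":-0.2134,"dy":-0.0593,"dz":0.08,"wx":0,"wy":0,"wz":0,"claw":1},{"dx":-0.2134,"dy":-0.0593,"dz":0.08,"wx":0,"wy":0,"wz":0,"claw":1}]'; python3 -c "
from h import *
go(.4315,-.1575,.017,13)
p,d=r.get_image('scene'); cv2.imwrite('pics/scene10.png',cv2.resize(p[180:430,100:400],None,fx=2,fy=2))
for c in('top','scene'): r.get_image(c);print([(np.round(x['location'],3).tolist(),round(x['confidence'],2)) for t in('bowl','bell','lock_plate') for x in r.tip_of(t,c)])"
```

```text
time_s: 23.52
ee_pos: [0.4299, -0.1548, 0.0747]
tcp_rot: [[0.974, 0.225, -0.004], [0.225, -0.974, 0.002], [-0.003, -0.003, -1.0]]
wrist_force: [-1.0, 0.1, -0.8]
opening: 0.0869
finger_force: 0.0
t 23.52 dx 0.0011 dy 0.0032 dz 0.0577 wz -0.0 yaw0 13.0 tilt [-0.0039  0.0022]
[([0.433, -0.162, -0.002], 0.56), ([0.509, 0.084, -0.001], 0.72), ([0.374, 0.209, -0.001], 0.7), ([0.653, -0.165, 0.014], 0.67), ([0.396, 0.09, 0.003], 0.65), ([0.653, -0.164, 0.006], 0.64)]
[([0.43, -0.158, -0.005], 0.68), ([0.389, 0.091, 0.002], 0.96), ([0.513, 0.088, 0.0], 0.9), ([0.374, 0.205, -0.0], 0.88), ([0.65, -0.162, 0.012], 0.65), ([0.433, -0.158, -0.004], 0.56), ([0.653, -0.166, 0.007], 0.63)]
```

View pics/scene10.png

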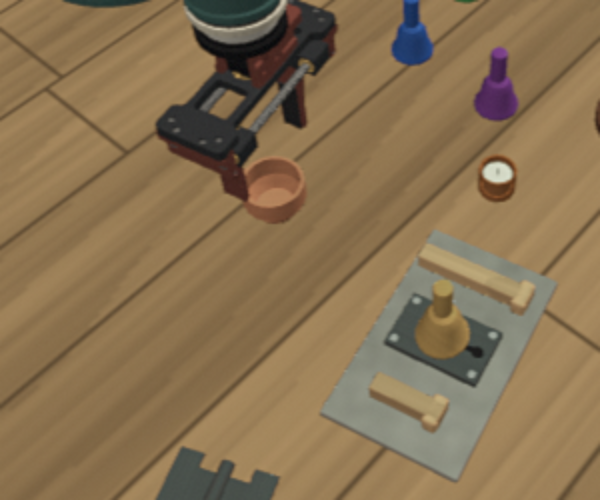

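The bell stands upright on the plate at crop (442,320), with the pins either side. The fingers are above the bowl at (275,190), so I'll go down and grip it.

```bash
python3 -m inch '[{"dx":0,"dy":0.0035,"dz":0.015,"wx":0,"wy":0,"wz":0,"claw":1},{"dx":0,"dy":0.0035,"dz":0.035,"wx":0,"wy":0,"wz":0,"claw":1},{"dx":0,"dy":0.0035,"dz":0.058,"wx":0,"wy":0,"wz":0,"claw":1},{"dx":0,"dy":0.0035,"dz":0.058,"wx":0,"wy":0,"wz":0,"claw":1},{"dx":0,"dy":0.0035,"dz":0.058,"wx":0,"wy":0,"wz":0,"claw":0},{"dx":0,"dy":0.0035,"dz":0.058,"wx":0,"wy":0,"wz":0,"claw":0},{"dx":0,"dy":0.0035,"dz":0.058,"wx":0,"wy":0,"wz":0,"claw":0},{"dx":0,"dy":0.0035,"dz":0.058,"wx":0,"wy":0,"wz":0,"claw":0},{"dx":0,"dy":0.0035,"dz":0.058,"wx":0,"wy":0,"wz":0,"claw":0},{"dx":0,"dy":0.0035,"dz":0.058,"wx":0,"wy":0,"wz":0,"claw":0},{"dx":0,"dy":0.0035,"dz":0.058,"wx":0,"wy":0,"wz":0,"claw":0}]'; python3 -c "
from h import *
go(.647,.1675,.14,13)"
```

```text
time_s: 24.88
ee_pos: [0.4329, -0.1591, 0.0196]
tcp_rot: [[0.974, 0.225, 0.001], [0.225, -0.974, -0.0], [0.001, 0.0, -1.0]]
wrist_force: [-0.6, 2.2, 7.1]
opening: 0.0602
finger_force: 30.0
t 24.88 dx 0.2821 dy -0.2700 dz -0.1203 wz 0.0 yaw0 13.0 tilt [ 0.0009 -0.0002]
```

```bash
python3 -m inch '[{"dx":0,"dy":0,"dz":-0.03,"wx":0,"wy":0,"wz":0,"claw":0},{"dx":0,"dy":0,"dz":-0.06,"wx":0,"wy":0,"wz":0,"claw":0},{"dx":0,"dy":0,"dz":-0.09,"wx":0,"wy":0,"wz":0,"claw":0},{"dx":0,"dy":0,"dz":-0.115,"wx":0,"wy":0,"wz":0,"claw":0},{"dx":0.02,"dy":-0.019,"dz":-0.12,"wx":0,"wy":0,"wz":0,"claw":0},{"dx":0.05,"dy":-0.048,"dz":-0.12,"wx":0,"wy":0,"wz":0,"claw":0},{"dx":0.08,"dy":-0.076,"dz":-0.12,"wx":0,"wy":0,"wz":0,"claw":0},{"dx":0.105,"dy":-0.1,"dz":-0.12,"wx":0,"wy":0,"wz":0,"claw":0},{"dx":0.13,"dy":-0.124,"dz":-0.12,"wx":0,"wy":0,"wz":0,"claw":0},{"dx":0.155,"dy":-0.148,"dz":-0.12,"wx":0,"wy":0,"wz":0,"claw":0},{"dx":0.18,"dy":-0.172,"dz":-0.12,"wx":0,"wy":0,"wz":0,"claw":0},{"dx":0.205,"dy":-0.196,"dz":-0.12,"wx":0,"wy":0,"wz":0,"claw":0}]'; python3 -m inch '[{"dx":0.025,"dy":-0.024,"dz":0,"wx":0,"wy":0,"wz":0,"claw":0},{"dx":0.05,"dy":-0.048,"dz":0,"wx":0,"wy":0,"wz":0,"claw":0},{"dx":0.07,"dy":-0.067,"dz":0,"wx":0,"wy":0,"wz":0,"claw":0},{"dx":0.077,"dy":-0.074,"dz":0,"wx":0,"wy":0,"wz":0,"claw":0},{"dx":0.077,"dy":-0.074,"dz":0.02,"wx":0,"wy":0,"wz":0,"claw":0},{"dx":0.077,"dy":-0.074,"dz":0.05,"wx":0,"wy":0,"wz":0,"claw":0},{"dx":0.077,"dy":-0.074,"dz":0.075,"wx":0,"wy":0,"wz":0,"claw":0},{"dx":0.077,"dy":-0.074,"dz":0.08,"wx":0,"wy":0,"wz":0,"claw":0},{"dx":0.077,"dy":-0.074,"dz":0.08,"wx":0,"wy":0,"wz":0,"claw":0},{"dx":0.077,"dy":-0.074,"dz":0.08,"wx":0,"wy":0,"wz":0,"claw":0}]'; python3 -c "
from h import *
go(.647,.1675,.0352,13)
p,d=r.get_image('scene'); cv2.imwrite('pics/scene11.png',cv2.resize(p[130:330,250:550],None,fx=2,fy=2))"
```

```text
time_s: 25.88
ee_pos: [0.5887, 0.0797, 0.1388]
tcp_rot: [[0.974, 0.225, -0.0], [0.225, -0.974, -0.0], [-0.0, 0.0, -1.0]]
wrist_force: [0.8, -0.7, -3.4]
opening: 0.0606
finger_force: 30.0
time_s: 26.72
ee_pos: [0.6468, 0.167, 0.0593]
tcp_rot: [[0.974, 0.225, 0.0], [0.225, -0.974, -0.0], [-0.0, 0.0, -1.0]]
wrist_force: [0.4, -0.6, -1.6]
opening: 0.0605
finger_force: 30.0
t 26.72 dx 0.0003 dy -0.0004 dz 0.0241 wz -0.0 yaw0 13.0 tilt [ 0.     -0.0001]
```

View pics/scene11.png

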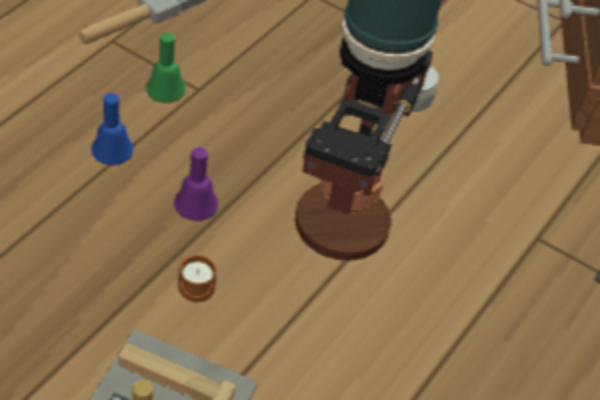

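The bowl is held over the disc at crop (345,205), and the tealight stands untouched at (197,277). I'll lower, release and lift.

```bash
python3 -m inch '[{"dx":0,"dy":0,"dz":0.01,"wx":0,"wy":0,"wz":0,"claw":0},{"dx":0,"dy":0,"dz":0.02,"wx":0,"wy":0,"wz":0,"claw":0},{"dx":0,"dy":0,"dz":0.0242,"wx":0,"wy":0,"wz":0,"claw":0},{"dx":0,"dy":0,"dz":0.0242,"wx":0,"wy":0,"wz":0,"claw":0},{"dx":0,"dy":0,"dz":0.0242,"wx":0,"wy":0,"wz":0,"claw":0},{"dx":0,"dy":0,"dz":0.0242,"wx":0,"wy":0,"wz":0,"claw":0.9},{"dx":0,"dy":0,"dz":0.0242,"wx":0,"wy":0,"wz":0,"claw":0.9},{"dx":0,"dy":0,"dz":0.0242,"wx":0,"wy":0,"wz":0,"claw":0.9},{"dx":0,"dy":0,"dz":0.0242,"wx":0,"wy":0,"wz":0,"claw":0.9},{"dx":0,"dy":0,"dz":0,"wx":0,"wy":0,"wz":0,"claw":0.9},{"dx":0,"dy":0,"dz":-0.03,"wx":0,"wy":0,"wz":0,"claw":0.9},{"dx":0,"dy":0,"dz":-0.07,"wx":0,"wy":0,"wz":0,"claw":0.9}]'; python3 -m inch '[{"dx":-0.04,"dy":0,"dz":-0.04,"wx":0,"wy":0,"wz":0,"claw":0.9},{"dx":-0.08,"dy":0,"dz":-0.04,"wx":0,"wy":0,"wz":0,"claw":0.9},{"dx":-0.12,"dy":-0.02,"dz":-0.04,"wx":0,"wy":0,"wz":0,"claw":0.9},{"dx":-0.15,"dy":-0.05,"dz":-0.04,"wx":0,"wy":0,"wz":0,"claw":0.9},{"dx":-0.15,"dy":-0.08,"dz":-0.04,"wx":0,"wy":0,"wz":0,"claw":0.9},{"dx":-0.15,"dy":-0.08,"dz":-0.04,"wx":0,"wy":0,"wz":0,"claw":0.9},{"dx":-0.15,"dy":-0.08,"dz":-0.04,"wx":0,"wy":0,"wz":0,"claw":0.9}]'; python3 -c "
from h import *
for t,z in(('slate',.008),('round',.015),('lock_plate',.016),('long_pin',.026),('short_pin',.026),('bowl',.057),('candle',.03)): print(t,rect(t,z))
p,d=r.get_image('scene'); cv2.imwrite('pics/scene12.png',p)
for t in('bell','bowl','round','lock_plate'): print(t,[np.round(x['location'],3).tolist() for c in('top','scene') for x in r.tip_of(t,c)])"
```

```text
time_s: 27.77
ee_pos: [0.6444, 0.1671, 0.127]
tcp_rot: [[0.974, 0.225, -0.006], [0.225, -0.974, -0.001], [-0.006, -0.001, -1.0]]
wrist_force: [0.5, -0.3, 0.3]
opening: 0.079
finger_force: 0.0
time_s: 28.35
ee_pos: [0.4816, 0.2129, 0.1692]
tcp_rot: [[0.974, 0.228, 0.001], [0.228, -0.974, 0.0], [0.001, -0.0, -1.0]]
wrist_force: [0.2, -0.1, 0.3]
opening: 0.0793
finger_force: 0.0
slate [(0.6544, -0.1655, 211, 131, -76.8, 0.79)]
round [(0.6448, 0.1662, 96, 95, 89.1, 0.91)]
lock_plate [(0.6525, -0.1639, 90, 57, 12.6, 0.84), (0.6451, 0.1663, 101, 99, -64.3, 0.36)]
long_pin [(0.6349, -0.0974, 111, 27, 10.3, 0.94)]
short_pin [(0.6678, -0.2289, 67, 31, 16.9, 0.55)]
bowl [(0.6447, 0.1672, 65, 57, 32.6, 0.93)]
candle [(0.5805, 0.0035, 37, 35, -46.1, 0.71), (0.6498, -0.1619, 88, 56, 12.6, 0.46)]
bell [[0.395, 0.088, 0.004], [0.65, -0.165, 0.016], [0.379, 0.209, -0.001], [0.513, 0.089, -0.003], [0.581, 0.004, -0.002], [0.651, -0.166, 0.012], [0.376, 0.204, -0.0], [0.393, 0.092, 0.003]]
bowl [[0.648, 0.161, 0.015], [0.644, 0.168, 0.014]]
round [[0.646, 0.165, -0.004], [0.65, 0.167, -0.003]]
lock_plate [[0.654, -0.163, 0.008], [0.653, -0.164, 0.007]]
```

View pics/scene12.png

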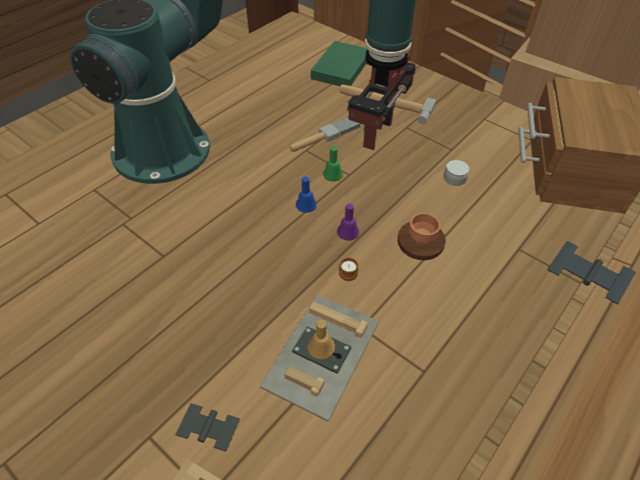

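The picture shows everything in place. The plate and upright bell are at (321,345), the pins at (338,318) and (304,380), the bowl on the disc at (423,232), the tealight unmoved at (348,269), and the gripper is clear. The measured poses agree, so I'm handing the job in.

```bash
python3 -c "
from station import r
print(r.finish_job())"
```

```text
the job is handed in; nothing more can be done
None
```

The job is handed in: plate, pins, bell and bowl all measured within tolerance just before, the tealight was unmoved, and it took about 30 s of the 128 s; the station returned no verdict.

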